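# Hang the washed coasters over the drip well

## Robot

A 7-joint arm with a two-finger parallel gripper is mounted at the origin on the work surface. World frame = base frame: x ahead of the robot, y to its left, z up, the work surface at z = 0. Lengths are in mm, angles in rad, forces in N, time in s.
With the tool pointing down it reaches from about 400 to 925 mm from the base axis. Payload 5.6 kg.
Tool frame: the origin (TCP) lies at the very end of the fingers, on their centre line; the grasp point (between the pads) lies 19 mm behind it; x points along the fingers, y is the direction in which the jaws open and shut, and the axes are right-handed (so a half turn about x gives the same grasp; the last joint's range is limited). The gripper opens to 85 mm and grips with 20 to 120 N. Pads are 22 mm wide; open, the fingers measure 114 mm over their backs; the gripper's body (76 mm by 85 mm) begins 54 mm behind the grasp point. The pads swing forward as they close: fully open they stand 13 mm farther back than shut.
Start: joints at [1.177, 0.468, -0.012, 1.603, 0.006, 1.071, -0.056], TCP at [223.332, -610.435, 231.29] pointing down, gripper open.
Joint ranges: [-2.53, 2.53], [-0.31, 2.02], [-1.57, 1.55], [0.28, 2.44], [-1.29, 4.43], [0.15, 1.84], [-2.92, 2.92]. Speed limits (rad/s): [2.57, 2.57, 3.14, 3.14, 3.14, 3.14, 3.14].

## Interface

Orientations are given as a unit quaternion [w, x, y, z].
In Python, from rig import robot gives the robot as it stands. Calls block until the motion is done:
- robot.movep(position, orientation): joint-space move of the TCP to a pose.
- robot.move_straight(position, frame=None, rate=150, until_force=None): straight line of the TCP; frame=None keeps the orientation; rate is the mean speed in mm/s. With until_force (N) it stops when the force on the tool has changed by that much, and returns True; else False.
- robot.movej(angles): joint-space move.
- robot.set_gripper(opening): finger opening in mm; the grip force is fixed at half the most; returns when the fingers have stopped.
- robot.dwell(seconds).
- robot.solve_ik(position, orientation): joint angles nearest the present ones, or None.
- robot.read_state(): the state.
- robot.grab_frame(name): name is "scene" or "side" or "wrist"; returns (picture, depth): 384x512x3 uint8, red, green, blue; 384x512 float32, mm along the optical axis (not along the pixel's ray), 0 where there is no reading.
- robot.camera_model(name): a dict with "K" (3x3 intrinsics, pixels), "xyz" and "orientation" of the camera in the world. Camera axes: x right, y down, z forward; pixel columns grow to the right and rows downward; lengths in mm; the calibration is good to about 2 mm. A picture is of the moment at which its call begins: read the wrist's pose just before it. camera_model takes no time and is no camera call; for the wrist camera it gives the pose at the moment of the call.
A pose or a line that the arm cannot do raises robot.PlanningError and nothing moves.
- robot.hand_in(): hands the job in, once; it reports no verdict.
The state is a dict: "clock": time; "joint_pos": joint angles; "joint_vel": joint speeds; "joint_torque": joint torques, N m; "position": TCP position; "ee_rot": TCP orientation; "contact_force": force on the tool from outside, world axes, zero at the start; "wrist_torque": the same for the moment, N m; "width": finger opening in mm.
Only numpy, scipy, OpenCV 4.12 (cv2) and the standard library are available. Lean on these libraries where they do the work, as an engineer would, in place of code of your own. Each camera call takes 0.05 s, during which the arm holds its last target.

## Task

The two washed wooden coasters are to drip dry. First press down on the flush lid of the olive drip station and slide it fully open; then push the skewer's prong through the holes of both coasters in the rack, lift them off together, and lay the prong level across the two side rails of the well, so that both coasters hang down in the well on the prong; let go there. Do not disturb the shaker, the dispenser bottle or the ice ball mould.

Things in the scene. Friction and masses are not known exactly. Their poses are not given: they have to be found in the camera images.
- station: Olive steel drip station, fixed, 290 (x) x 104 (y) x 80 mm high; origin centre of underside. Side rails 10 mm thick along both long sides (84 mm apart inside) and 10 mm end walls, all 80 mm high. The -x half is the open-topped well (135 x 84 mm, floor 14 mm above table, covered by the lid at first); the +x half is a closed olive deck 71 mm high, on to which the lid slides.
- well (a point): Middle of the mouth of the well, level with the rail tops (80 mm above the table); at (-70, 0, 80) mm in the station's frame, same axes.
- lid (a joint): Flat bare aluminium lid, no handle, 133 x 82 x 8 mm, top flush with the rail tops. At 0 it covers the well; slides along the station's +x to 0.130 m (end stop), well fully open. Starts within 8 mm of shut. About 2 N friction, light damping; stays where left, cannot lift or tip. Moved by friction from above: 5 to 15 N of press is plenty.
- lid_top (a point): Centre of the lid's top face; moves with the lid (80 mm above the table).
- rack: Dark wooden rack, fixed, 110 (x) x 64 (y) mm, 26 mm high; origin at the centre of its underside. Two slots, long along its x, centred at y = +18 and -18 mm, 14.5 mm wide, slot floor 8 mm above the table, hold the coasters on edge, hole axis along the rack's y. Prongs may enter from either y side.
- coaster_a: Round wooden coaster, 84 mm diameter, 12 mm thick, about 45 g, with a round 36 mm hole in the middle; stands on edge in the rack slot at y = +18 mm. Origin on its rim (the lowest point at the start), y is the hole axis.
- coaster_a_center (a point): Centre of coaster a's hole (50 mm above the table at the start).
- coaster_b: The same kind of coaster in the rack slot at y = -18 mm. Origin on its rim (lowest point at the start), y is the hole axis.
- coaster_b_center (a point): Centre of coaster b's hole (50 mm above the table at the start).
- skewer: Serving skewer, 200 mm long, about 130 g, lying on the table. Wooden grip 65 long x 22 wide x 26 mm high; from its +x end a square steel prong 10 x 10 mm runs 135 mm along +x (from x = 32.5 to 167.5 mm), the last 10 mm slimmer. Underside of grip and prong are level. Origin at the centre of the grip's underside, z up.
- prong_mid (a point): Middle of the prong on its underside, at (100, 0, 0) mm in the skewer's frame.
- shaker: Bystander: steel shaker, 88 mm wide, 200 mm high; origin at the centre of its underside.
- dispenser: Bystander: clear plastic push dispenser bottle, 64 mm wide, 174 mm high; origin at the centre of its underside.
- mould: Bystander: orange silicone ice ball mould, 82 mm wide, 84 mm high; origin at the centre of its underside.

How it is judged (in metres and radians):
On the way, in this order (a step that is already met when the one before it is completed fails the run):
1. the lid is slid fully open (at least 110 of its 130 mm) (value of joint lid above 0.11 m), for 0.2 s.
2. both coasters are on the prong and lifted clear of the rack (hole centres over 85 mm above the table) (x of coaster_a_center in the frame of skewer between 0.03 and 0.17 m and y of coaster_a_center in the frame of skewer between -0.02 and 0.02 m and z of coaster_a_center in the frame of skewer between -0.02 and 0.022 m and z of each of coaster_a_center, coaster_b_center in the frame of rack above 0.085 m and x of coaster_b_center in the frame of skewer between 0.03 and 0.17 m and y of coaster_b_center in the frame of skewer between -0.02 and 0.02 m and z of coaster_b_center in the frame of skewer between -0.02 and 0.022 m), for 0.2 s.
At the end, for the whole second after the job is handed in: Lid open 110 mm or more; prong level (0.1 rad) on both rails (underside -4 to +6 mm of rail tops, mid within 25 mm across, square within 0.4 rad); both coasters on it, hole centres in the well mouth (50 mm along, 43 across, 22 below to 4 above rail tops); all at rest (value of joint lid above 0.11 m and x of coaster_a_center in the frame of skewer between 0.03 and 0.17 m and y of coaster_a_center in the frame of skewer between -0.02 and 0.02 m and z of coaster_a_center in the frame of skewer between -0.02 and 0.022 m and x of coaster_a_center in the frame of well between -0.05 and 0.05 m and y of coaster_a_center in the frame of well between -0.043 and 0.043 m and z of coaster_a_center in the frame of well between -0.022 and 0.004 m and linear speed of each of coaster_a, coaster_b below 0.03 m/s and x of coaster_b_center in the frame of skewer between 0.03 and 0.17 m and y of coaster_b_center in the frame of skewer between -0.02 and 0.02 m and z of coaster_b_center in the frame of skewer between -0.02 and 0.022 m and x of coaster_b_center in the frame of well between -0.05 and 0.05 m and y of coaster_b_center in the frame of well between -0.043 and 0.043 m and z of coaster_b_center in the frame of well between -0.022 and 0.004 m and z of prong_mid in the frame of well between -0.004 and 0.006 m and y of prong_mid in the frame of well between -0.025 and 0.025 m and angle between skewer's own z axis and vertical below 0.1 rad and angle between the x axis of skewer and the y axis of station, either way round below 0.4 rad and linear speed of skewer below 0.02 m/s); the robot touches nothing.
It fails at once if the shaker is pushed over 30 mm or tipped (distance of shaker from where it was at the start of the episode above 0.03 m or angle between shaker's own z axis and vertical above 0.35 rad).
It fails at once if the dispenser bottle is pushed over 30 mm or tipped (distance of dispenser from where it was at the start of the episode above 0.03 m or angle between dispenser's own z axis and vertical above 0.35 rad).
It fails at once if the ice ball mould is pushed over 30 mm or tipped (distance of mould from where it was at the start of the episode above 0.03 m or angle between mould's own z axis and vertical above 0.35 rad).
It also fails if it takes over 61 s, if anything falls off the work surface, if the arm or the gripper's body presses on something with over 40 N, if the wrist force passes 120 N, or if a joint passes its speed limit or range.

## Working session

There is one attempt and no reset: what is moved stays moved. The work goes in short steps, each a Python script; the robot and the scene stay as the last script left them, time stands still between calls to the robot, and variables do not carry over. Pictures are saved under pics/ and viewed, and the job is handed in when it is done.

```bash
ls; mkdir -p pics; python3 - <<'E'
from rig import robot
import cv2,numpy as np
for n in ["scene","side","wrist"]:
    m=robot.camera_model(n); p,d=robot.grab_frame(n)
    cv2.imwrite(f"pics/{n}0.png",cv2.cvtColor(p,cv2.COLOR_RGB2BGR)); np.save(f"pics/{n}0d.npy",d)
    print(n,m)
s=robot.read_state();print(s)
E
```

```text
pics
scene {'K': array([[369.19843672,   0.        , 256.64953999],
       [  0.        , 369.19843672, 191.14269709],
       [  0.        ,   0.        ,   1.        ]]), 'xyz': array([1237.15962579,  576.73332513,  810.53315314]), 'orientation': array([-0.17916021,  0.40500049,  0.81873387, -0.3654464 ])}
side {'K': array([[352.59861987,   0.        , 256.54742036],
       [  0.        , 352.59861987, 198.6513875 ],
       [  0.        ,   0.        ,   1.        ]]), 'xyz': array([309.381747  , 750.33936813, 673.00651036]), 'orientation': array([ 0.08117824, -0.14581361,  0.88672091, -0.43113167])}
wrist {'K': array([[334.13141117,   0.        , 257.35348619],
       [  0.        , 334.13141117, 192.16865645],
       [  0.        ,   0.        ,   1.        ]]), 'xyz': array([ 297.01354191, -583.00892703,  372.69043721]), 'orientation': array([ 0.12595316,  0.80977417, -0.5661485 , -0.08875514])}
{'clock': 0.15, 'joint_pos': array([ 1.17699392,  0.46820448, -0.01160189,  1.60340294,  0.00599964,
        1.07141399, -0.05629725]), 'joint_vel': array([ 0.00056363, -0.00430789,  0.00076371, -0.00377987,  0.00119403,
       -0.00054789,  0.00085482]), 'joint_torque': array([ 5.45050771e-04, -5.32796073e+01,  2.14297115e-02, -2.51554674e+01,
        1.14646030e-02,  5.52656769e-03, -1.79312156e-05]), 'position': array([ 223.16672097, -610.03121217,  230.54173495]), 'ee_rot': array([-0.12289277, -0.69613855, -0.12384783,  0.69638366]), 'contact_force': array([-0.31781577,  0.29944377, -0.20760992]), 'wrist_torque': array([ 0.00784245,  0.01117482, -0.02058926]), 'width': 85.67990492475104}
```

View pics/scene0.png

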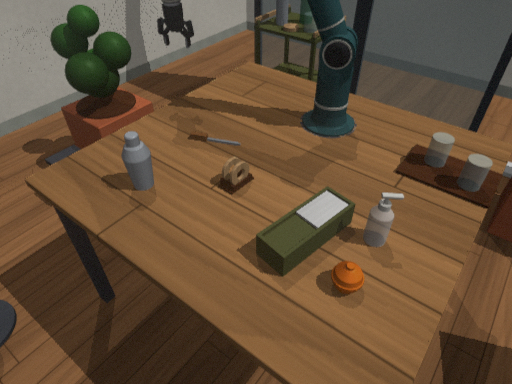

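View pics/side0.png

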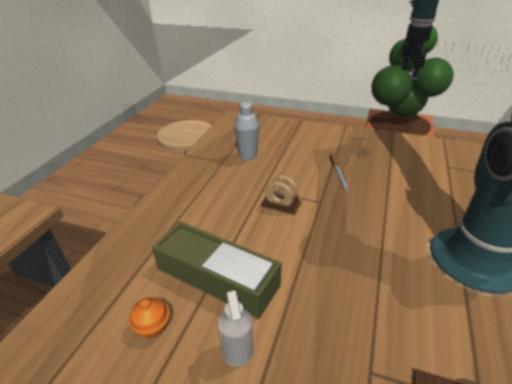

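View pics/wrist0.png

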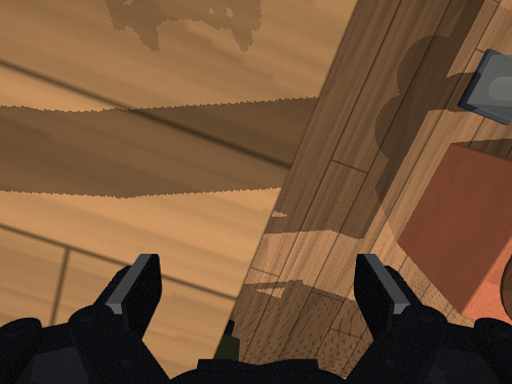

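The scene view shows the station at about (307,230) with its lid at (325,210), the rack with coasters at (236,174) and the skewer at (215,139). The shaker is at (138,165), the bottle at (378,222) and the mould at (348,277). Next I'll measure with crops and depth.

```bash
cat > h.py <<'E'
import numpy as np,cv2
from scipy.spatial.transform import Rotation as R
def Rq(q): return R.from_quat([q[1],q[2],q[3],q[0]]).as_matrix()
def Qm(M):
    q=R.from_matrix(M).as_quat(); return [q[3],q[0],q[1],q[2]]
def cloud(m,d):
    v,u=np.indices(d.shape); K=m["K"]
    c=np.stack([(u-K[0,2])/K[0,0]*d,(v-K[1,2])/K[1,1]*d,d],-1)
    return c@Rq(m["orientation"]).T+np.array(m["xyz"])
def px(m,u,v,z):
    K=m["K"];r=Rq(m["orientation"])@np.array([(u-K[0,2])/K[0,0],(v-K[1,2])/K[1,1],1]);o=np.array(m["xyz"])
    return o+r*(z-o[2])/r[2]
def proj(m,P):
    c=(np.atleast_2d(P)-np.array(m["xyz"]))@Rq(m["orientation"]); K=m["K"]
    return np.c_[K[0,0]*c[:,0]/c[:,2]+K[0,2],K[1,1]*c[:,1]/c[:,2]+K[1,2]]
E
python3 - <<'E'
from h import *
from rig import robot
for n,bs in [("scene",[(250,180,120,90),(190,120,80,80)]),("side",[(145,215,150,105),(250,145,110,80)])]:
    im=cv2.imread(f"pics/{n}0.png")
    for i,(x,y,w,h) in enumerate(bs):
        cv2.imwrite(f"pics/{n}0c{i}.png",cv2.resize(im[y:y+h,x:x+w],None,fx=5,fy=5,interpolation=cv2.INTER_CUBIC))
    m=robot.camera_model(n);c=cloud(m,np.load(f"pics/{n}0d.npy"));
    np.save(f"pics/{n}_pc.npy",c)
    hh=c[...,2]; inb=(c[...,0]>200)&(c[...,0]<950)&(abs(c[...,1])<800)&(hh>5)&(hh<210)
    tb=(c[...,0]>350)&(c[...,0]<800)&(abs(c[...,1])<400)&(abs(hh)<6);print(n,"table z",np.median(hh[tb]))
    k,l,st,ce=cv2.connectedComponentsWithStats(inb.astype(np.uint8))
    for j in range(1,k):
        if st[j,4]>20:
            p=c[l==j];print(st[j],p.min(0).round(),p.max(0).round(),np.median(p,0).round())
E
```

```text
scene table z -3.140630154016094
[190 131  31  11 138] [ 381. -378.    5.] [ 436. -256.   25.] [ 415. -328.   17.]
[ 121  132   33   58 1289] [ 686. -324.    5.] [ 768. -252.  200.] [ 739. -273.  120.]
[219 157  34  36 734] [481. -95.   5.] [585. -23.  90.] [544. -41.  42.]
[ 256  186  100   90 4449] [441. 180.   5.] [748. 336.  81.] [625. 268.  69.]
[ 363  193   41   53 1122] [457. 386.   5.] [514. 454. 174.] [498. 423.  97.]
[331 261  33  33 845] [637. 384.   5.] [712. 465.  84.] [688. 430.  57.]
side table z 0.47718798757631475
[ 234  102   25   58 1083] [ 677. -315.    5.] [ 759. -250.  202.] [ 711. -269.  116.]
[330 152  17  39 199] [ 348. -370.    5.] [ 431. -181.   30.] [ 398. -308.   13.]
[ 260  175   41   40 1040] [471. -86.   5.] [582. -19.  93.] [520. -35.  41.]
[ 151  221  131  145 8636] [442. 182.   5.] [748. 456. 177.] [534. 298.  77.]
[ 129  297   41   41 1285] [628. 388.   5.] [707. 467.  87.] [656. 439.  60.]
```

View pics/scene0c0.png

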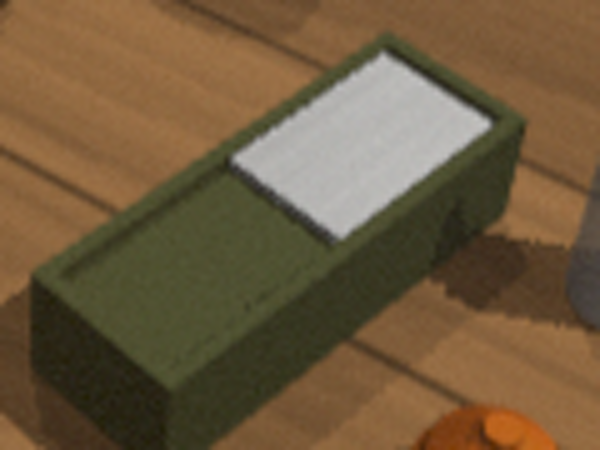

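View pics/scene0c1.png

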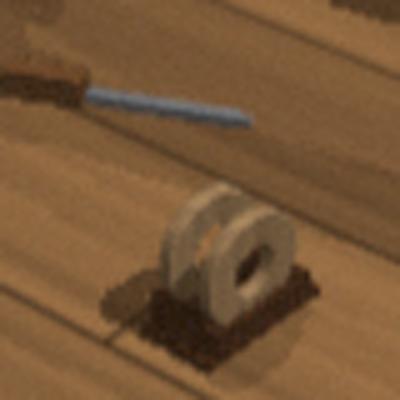

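View pics/side0c0.png

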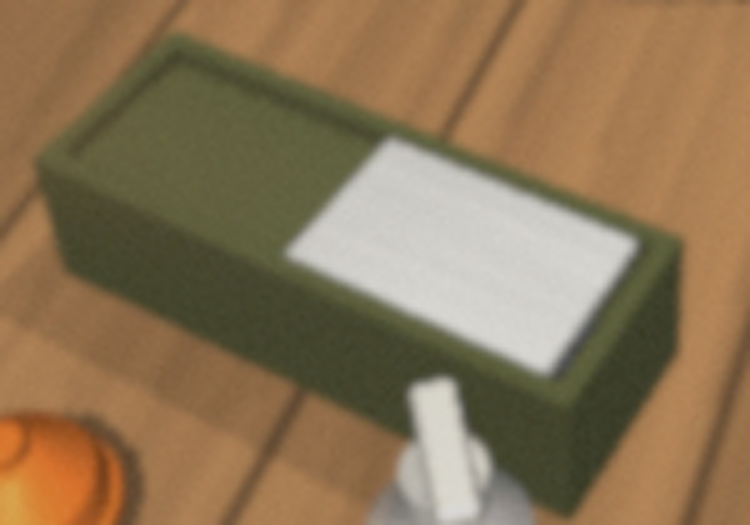

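View pics/side0c1.png

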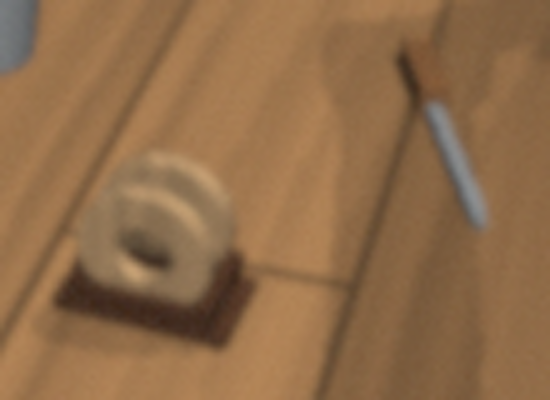

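```bash
python3 - <<'E'
from h import *
from rig import robot
for n,o,st,ld in [("scene",(250,180),[(32,278),(172,388),(525,122),(390,35)],[(385,52),(495,124),(335,242),(230,158)]),("side",(145,215),[(178,37),(40,160),(572,402),(680,245)],[(398,137),(640,240),(550,375),(287,253)])]:
    m=robot.camera_model(n)
    for nm,l in(("st",st),("lid",ld)):
        P=np.array([px(m,o[0]+(u-2)/5,o[1]+(v-2)/5,80)[:2] for u,v in l]);(c,wh,a)=cv2.minAreaRect(P.astype(np.float32))
        print(n,nm,P.round(1).tolist(),P.mean(0).round(1),c,wh,a)
m=robot.camera_model("side")
for u,v,z in [(418,42,26),(485,225,8),(430,104,10)]: print(px(m,250+(u-2)/5,145+(v-2)/5,z).round(1))
m=robot.camera_model("scene")
for u,v,z in [(250,121,8),(88,97,10)]: print(px(m,190+(u-2)/5,120+(v-2)/5,z).round(1))
# rack pts
for n in("scene","side"):
    c=np.load(f"pics/{n}_pc.npy");k=(c[...,0]>450)&(c[...,0]<610)&(c[...,1]>-130)&(c[...,1]<10)
    p=c[k&(c[...,2]>32)];print(n,"coast",cv2.minAreaRect(p[:,:2].astype(np.float32)))
    p=c[k&(c[...,2]>8)];print(n,"rack",cv2.minAreaRect(p[:,:2].astype(np.float32)))
E
```

```text
scene st [[731.0, 184.8], [746.0, 283.4], [468.0, 336.6], [448.3, 238.4]] [598.3 260.8] (599.0040283203125, 260.8094787597656) (100.1470947265625, 287.6983642578125) 79.25193786621094
scene lid [[463.6, 243.6], [479.8, 323.8], [613.2, 297.7], [593.9, 218.9]] [537.6 271. ] (538.3903198242188, 270.67437744140625) (81.80510711669922, 136.39767456054688) 78.92166900634766
side st [[722.1, 186.2], [741.5, 283.5], [460.4, 334.0], [442.2, 239.9]] [591.6 260.9] (591.8594970703125, 261.70623779296875) (99.14692687988281, 285.7890930175781) 79.14270782470703
side lid [[587.5, 217.1], [459.8, 242.7], [473.4, 324.2], [605.6, 298.8]] [531.6 270.7] (531.5877075195312, 270.41546630859375) (83.64344024658203, 134.70315551757812) 79.10740661621094
[ 420.6 -361.2   26. ]
[ 346.4 -181.3    8. ]
[ 401.6 -308.2   10. ]
[ 355.8 -181.9    8. ]
[ 408.5 -299.8   10. ]
scene coast ((530.68359375, -56.346405029296875), (49.84271240234375, 82.79132843017578), 83.7785415649414)
scene rack ((528.530029296875, -56.930545806884766), (68.04269409179688, 94.126953125), 84.7782974243164)
side coast ((526.6726684570312, -55.860626220703125), (52.623260498046875, 83.47296905517578), 85.40863037109375)
side rack ((526.3814697265625, -55.043243408203125), (66.15635681152344, 110.0232162475586), 87.898681640625)
```

```bash
python3 - <<'E'
from h import *
from rig import robot
s=robot.read_state();T=Rq(s["ee_rot"]);m=robot.camera_model("wrist")
print(T.round(3));print("cam in tool",(T.T@(m["xyz"]-s["position"])).round(1));print("cam axes in tool\n",(T.T@Rq(m["orientation"])).round(3))
# tool down with tool y along angle th
def down(th):
    y=np.array([np.cos(th),np.sin(th),0]);x=np.array([0,0,-1.]);return np.c_[x,y,np.cross(x,y)]
for nm,p,th in [("pick",(420,-345,60),0.37),("rack",(528,-156,60),0),("well",(507,176,85),-.19),("lid",(535,271,85),-.19),("lid",(535,271,85),-.19+np.pi/2),("lidend",(665,248,85),-.19+np.pi/2)]:
    for k in(0,np.pi,-np.pi):
        q=robot.solve_ik(p,Qm(down(th+k)));print(nm,k,None if q is None else np.round(q,2))
E
```

```text
[[-0.001  0.344 -0.939]
 [ 0.001 -0.939 -0.344]
 [-1.    -0.001  0.   ]]
cam in tool [-142.3   -0.2  -78.6]
cam axes in tool
 [[-0.001 -0.304  0.953]
 [ 1.    -0.001  0.   ]
 [ 0.     0.953  0.304]]
pick 0 [ 0.92  0.57 -0.37  1.96  0.32  0.67  0.72]
pick 3.141592653589793 [ 0.47  0.53  0.2   1.99 -0.17  0.63 -1.99]
pick -3.141592653589793 [ 0.47  0.53  0.2   1.99 -0.17  0.63 -1.99]
rack 0 [ 0.6   0.6  -0.47  1.94  0.41  0.7  -0.12]
rack 3.141592653589793 [ 0.08  0.54  0.19  1.97 -0.16  0.64 -2.77]
rack -3.141592653589793 [ 0.08  0.54  0.19  1.97 -0.16  0.64 -2.77]
well 0 [ 0.3   0.7  -0.91  1.94  0.73  0.87 -1.19]
well 3.141592653589793 [ 0.51  1.02 -1.33  1.93  1.1   1.19  1.68]
well -3.141592653589793 [ 0.51  1.02 -1.33  1.93  1.1   1.19  1.68]
lid 0 [ 0.16  0.83 -0.98  1.79  0.82  0.99 -1.35]
lid 3.141592653589793 [ 0.31  1.1  -1.34  1.78  1.14  1.27  1.6 ]
lid -3.141592653589793 [ 0.31  1.1  -1.34  1.78  1.14  1.27  1.6 ]
lid 0 [ 0.23  0.92 -1.12  1.78  0.94  1.09  0.14]
lid 3.141592653589793 [-0.08  0.66 -0.61  1.8   0.49  0.84 -2.68]
lid -3.141592653589793 [-0.08  0.66 -0.61  1.8   0.49  0.84 -2.68]
lidend 0 [ 0.05  0.86 -0.72  1.5   0.62  1.02  0.55]
lidend 3.141592653589793 [-0.14  0.77 -0.4   1.51  0.35  0.93 -2.41]
lidend -3.141592653589793 [-0.14  0.77 -0.4   1.51  0.35  0.93 -2.41]
```

```bash
cat >> h.py <<'E'
def down(th):
    y=np.array([np.cos(th),np.sin(th),0]);x=np.array([0,0,-1.]);return Qm(np.c_[x,y,np.cross(x,y)])
def snap(robot,n,name,box=None,f=1):
    m=robot.camera_model(n);p,d=robot.grab_frame(n);im=cv2.cvtColor(p,cv2.COLOR_RGB2BGR)
    cv2.imwrite(f"pics/{name}.png",im if box is None else cv2.resize(im[box[1]:box[1]+box[3],box[0]:box[0]+box[2]],None,fx=f,fy=f,interpolation=cv2.INTER_CUBIC))
    cv2.imwrite(f"pics/{name}_raw.png",im);np.savez(f"pics/{name}.npz",d=d,**m);return m,d
E
python3 - <<'E'
from h import *
from rig import robot
robot.movep((450,-140,250),down(0));robot.dwell(.15)
s=robot.read_state();print(s["clock"],s["position"],s["joint_pos"].round(2),s["contact_force"])
snap(robot,"wrist","w1")
im=cv2.imread("pics/w1.png");cv2.imwrite("pics/w1b.png",cv2.resize(im,(800,600)))
E
```

```text
2.1917 [ 449.93285676 -140.94287507  249.83136124] [ 0.71  0.19 -0.53  1.98  0.11  1.    0.12] [-0.52977328 -0.42617918  0.40621983]
```

View pics/w1b.png

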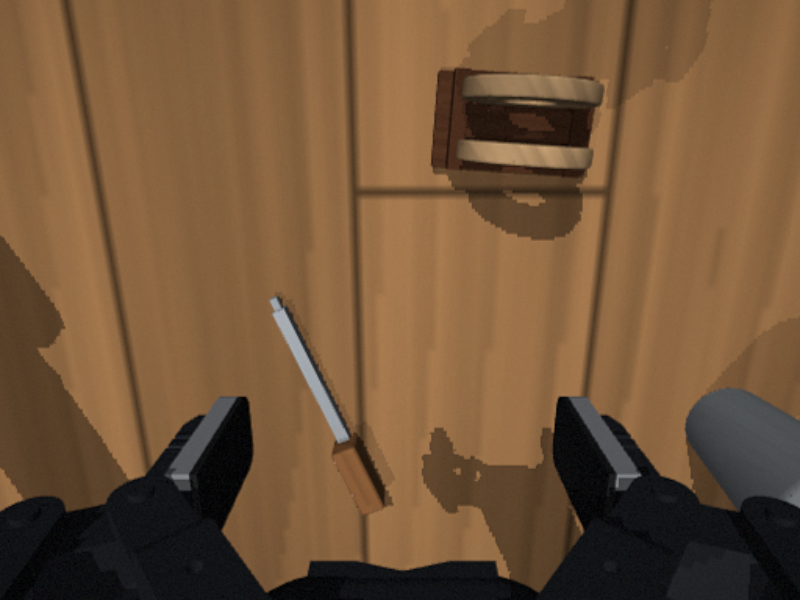

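The wrist view shows the skewer from its tip at (274,299) to its grip end at about (370,510). The rack is at about (515,120), slightly rotated, with both coasters standing in it. I'll enlarge for the measurements.

```bash
python3 - <<'E'
from h import *
im=cv2.imread("pics/w1_raw.png")
def crop(x,y,w,h,f,n): cv2.imwrite(n,cv2.resize(im[y:y+h,x:x+w],None,fx=f,fy=f,interpolation=cv2.INTER_CUBIC))
crop(165,180,100,150,4,"pics/w1s.png");crop(270,35,120,85,6,"pics/w1r.png")
E
```

```text
(no output)
```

View pics/w1s.png

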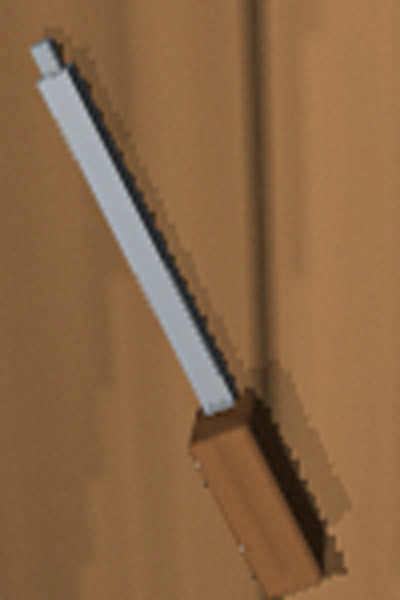

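View pics/w1r.png

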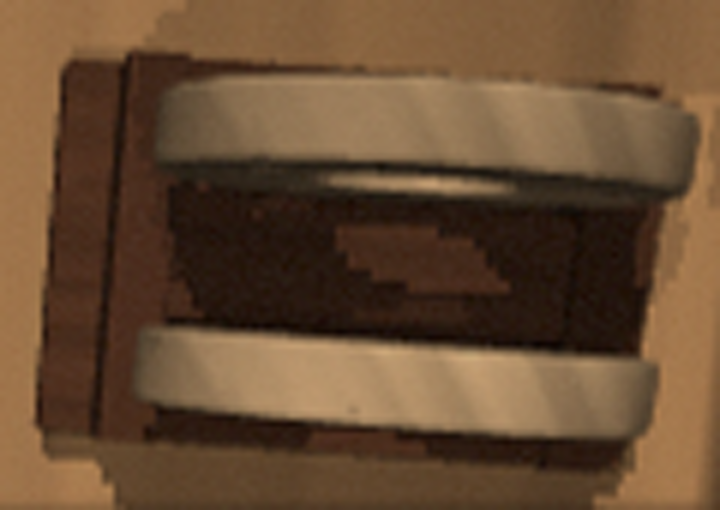

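```bash
python3 - <<'E'
from h import *
f=np.load("pics/w1.npz");m={k:f[k] for k in("K","xyz","orientation")}
P=lambda u,v,z:px(m,165+(u-1.5)/4,180+(v-1.5)/4,z)[:2]
a,b,c,d=P(38,85,10),P(203,413,10),P(68,66,10),P(236,402,10)
print("prong",a,b,c,d,"w",np.linalg.norm(a-c),np.linalg.norm(b-d))
t=(a+c)/2;e=(b+d)/2;print("len",np.linalg.norm(t-e),"mid yaw",np.degrees(np.arctan2(*(t-e)[::-1])),t,e,P(40,45,9))
g=np.array([P(*q,26) for q in[(190,452),(248,428),(323,572),(275,598)]]);print("grip",g,g.mean(0),np.linalg.norm(np.diff(g,axis=0),axis=1))
C=cloud(m,f["d"])
k=(C[...,0]>350)&(C[...,0]<700)&(abs(C[...,1])<400)
print("table",np.median(C[k&(abs(C[...,2])<10)][:,2]))
k=(C[...,0]>450)&(C[...,0]<610)&(C[...,1]>-130)&(C[...,1]<10)
p=C[k&(C[...,2]>60)];lab=(p[:,1]>-57)
ax=[]
for l in(0,1):
    q=p[lab==l];r=cv2.minAreaRect(q[:,:2].astype(np.float32));print(l,len(q),r,q.max(0),q[:,:2].mean(0))
    # fit line y= a+b x
    q2=q[q[:,2]>75];print(" line",np.polyfit(q2[:,0],q2[:,1],1), "top x",np.polyfit(q[:,0],q[:,2],2))
    co=np.polyfit(q[:,0],q[:,2],2);print(" apex",-co[1]/2/co[0],np.polyval(co,-co[1]/2/co[0]))
# rack top corners/edge pixel z=26
Q=lambda u,v,z:px(m,270+(u-2.5)/6,35+(v-2.5)/6,z)[:2].round(1)
print("rack -x edge top",Q(128,55,26),Q(100,438,26),"bottom",Q(62,65,0),Q(42,450,0))
print("rack lower edge R",Q(628,468,26))
print("coaster b silhouette z50",Q(135,365,50),Q(656,395,50)); print("a",Q(158,125,50),Q(695,150,50))
E
```

```text
prong [ 349.6336683  -195.74806009] [ 394.93507783 -310.04760003] [ 359.14769725 -189.70939237] [ 405.92189296 -305.928993  ] w 11.268640322640804 11.733415134989878
len 124.1138502017834 mid yaw 111.77310957524735 [ 354.39068278 -192.72872623] [ 400.4284854  -307.98829652] [ 350.9677192  -183.36873297]
grip [[ 392.54763305 -313.94780315]
 [ 411.27483878 -305.1776173 ]
 [ 434.26758585 -359.89072881]
 [ 418.23799031 -370.17871833]] [ 414.082012  -337.2987169] [20.67908108 59.34804957 19.04706438]
table -0.11194627936041002
0 9732 ((508.71832275390625, -96.68760681152344), (67.41962432861328, 116.71967315673828), 89.59973907470703) [567.22150175 -62.57090459 392.13996665] [ 491.01085772 -115.44673758]
 line [ -0.09439802 -69.90040226] top x [-2.07628586e-02  1.81867486e+01 -3.61602946e+03]
 apex 437.9635040833058 366.5366241056913
1 1434 ((528.4979858398438, -39.07456970214844), (12.163354873657227, 80.46385955810547), 86.05317687988281) [568.66828733 -30.86454637  93.0685147 ] [524.19460834 -39.4977537 ]
 line [-0.06728564 -3.94836175] top x [-1.54579632e-02  1.63596566e+01 -4.23854004e+03]
 apex 529.1659836175235 89.94685453583588
rack -x edge top [484.6 -22.9] [481.4 -85.4] bottom [475.2 -21.7] [472.6 -89.2]
rack lower edge R [575.6 -90.8]
coaster b silhouette z50 [484.9 -72.2] [570.8 -77.2]
a [487.4 -35.7] [573.  -39.6]
```

```bash
python3 - <<'E'
from h import *
from rig import robot
Q=down(np.pi/2-.1885)
robot.set_gripper(0)
robot.movep((535,271,105),Q)
s=robot.read_state();print(s["clock"],s["position"],s["joint_pos"].round(2),s["contact_force"],s["width"])
f0=s["contact_force"]
print(robot.move_straight((535,271,70),rate=40,until_force=8))
robot.dwell(.1);s=robot.read_state();print(s["clock"],s["position"],s["contact_force"]-f0)
snap(robot,"scene","s2")
E
```

```text
4.6417 [536.02299016 269.2769483  105.29875163] [ 0.    0.67 -0.72  1.79  0.55  0.9   0.42] [-0.95232528  1.04558865  0.33425237] -0.2376797049337154
True
5.375 [535.35002512 270.71313698  80.14816627] [ 1.0568553  -1.04386709  5.27335217]
```

View pics/s2.png

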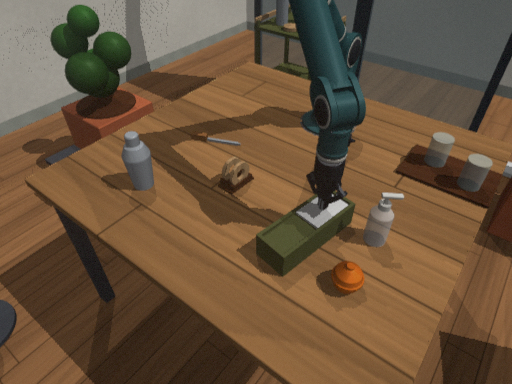

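The fingertips are on the lid: the TCP reads z = 80.1, which matches the flush top. I'll press a little harder and then slide.

```bash
python3 - <<'E'
from h import *
from rig import robot
s=robot.read_state();p=s["position"];f0=np.array([-.95,1.05,.33])
z=p[2]-1
for i in range(4):
    robot.move_straight((p[0],p[1],z),rate=20);s=robot.read_state();f=s["contact_force"]-f0;print(z,s["position"][2],f)
    if f[2]>9: break
    z-=1
d=np.array([np.cos(-.1885),np.sin(-.1885)])
for k in(40,90,133):
    robot.move_straight((p[0]+d[0]*k,p[1]+d[1]*k,z),rate=60);s=robot.read_state();print(s["clock"],s["position"],s["contact_force"]-f0)
e=s["position"]
robot.move_straight((e[0],e[1],150),rate=150)
snap(robot,"scene","s3",(250,180,120,90),5);snap(robot,"side","d3")
E
```

```text
79.11317314560327 80.06442529608807 [-0.33415616 -3.0815925  10.53361626]
6.4917 [576.00300622 263.08493063  80.11167687] [ 0.88126182 -2.24594455  8.75834582]
7.475 [624.85947086 253.8749904   80.11921052] [ 0.87813674 -3.03707915  8.22264783]
8.3417 [664.60292199 247.44556349  80.15260138] [-4.27532021 -1.76258018 10.70722457]
```

View pics/s3.png

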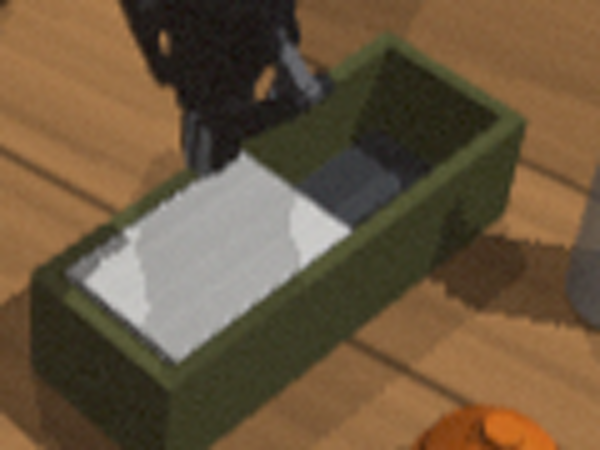

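View pics/d3.png

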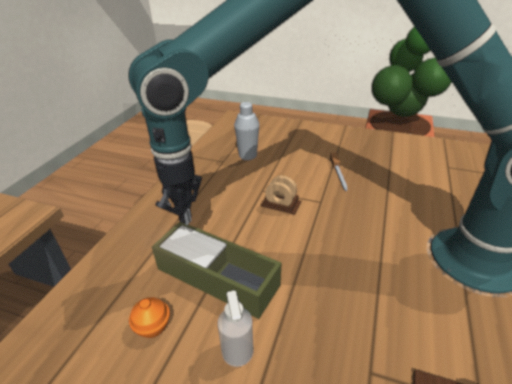

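The lid is fully open, and the x reaction of about -4 N shows it reached the end stop. On the way I'll take one wrist view of the well, then get the skewer.

```bash
python3 - <<'E'
from h import *
from rig import robot
robot.movep((515,190,230),down(-.1885));robot.dwell(.15)
snap(robot,"wrist","w4")
im=cv2.imread("pics/w4.png");cv2.imwrite("pics/w4b.png",cv2.resize(im,(800,600)))
s=robot.read_state();print(s["clock"],s["position"],s["joint_pos"].round(2))
E
```

```text
10.5083 [515.13442336 190.14070903 229.51719677] [-0.02  0.35 -0.48  1.83  0.19  1.01 -0.77]
```

View pics/w4b.png

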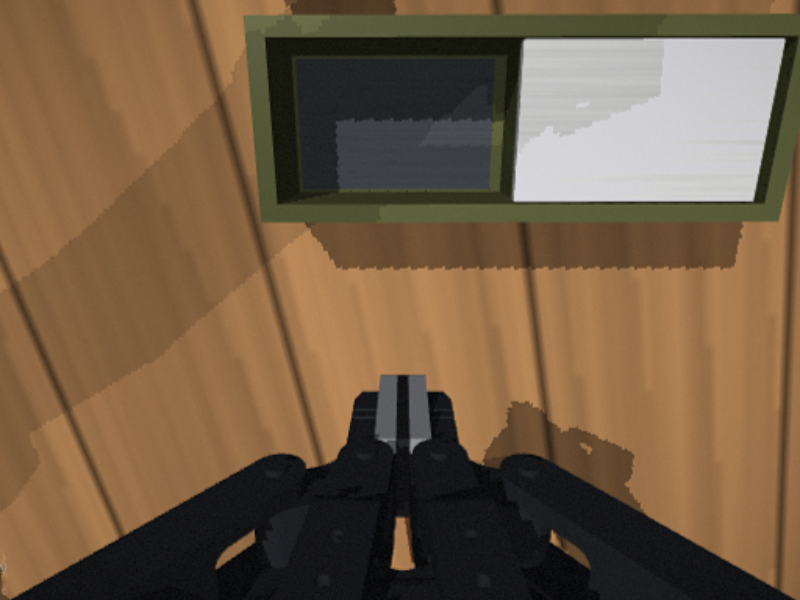

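```bash
python3 - <<'E'
from h import *
f=np.load("pics/w4.npz");m={k:f[k] for k in("K","xyz","orientation")}
P=lambda u,v,z:px(m,(u)*.64-.2,v*.64-.2,z)[:2]
a,b,c,d,e,g,r=[P(*q,80) for q in[(265,37),(278,202),(522,38),(513,202),(245,16),(262,221),(782,221)]]
print(a,b,c,d,e,g,r);print(np.linalg.norm(a-b),np.linalg.norm(a-c),np.linalg.norm(e-g),np.linalg.norm(g-r))
for v in(c-a,d-b,r-g):print(np.degrees(np.arctan2(v[1],v[0])))
x=np.array([np.cos(-.1885),np.sin(-.1885)]);y=np.array([-x[1],x[0]])
print("well",(a+b)/2+65*x,(c+d)/2-63.5*x,(e+g)/2+75*x, "lateral widths",(a-b)@y)
E
```

```text
[470.76603078 325.72148628] [455.87568923 244.54566177] [598.23084356 300.9592631 ] [583.60721627 220.20854817] [463.47298394 336.76599761] [444.35925656 236.02471913] [730.09953106 181.5847944 ]
82.53021722964046 129.84778085871483 102.53847943682399 290.8800609873214
-10.993751199072967
-10.787457245797565
-10.786853120670063
well [527.16947722 272.95350504] [528.54384233 272.4828961 ] [527.58760165 272.34143262] lateral widths 82.52814666023326
```

```bash
python3 - <<'E'
from h import *
from rig import robot
robot.set_gripper(55)
Q=down(np.radians(21.9))
robot.movep((413,-338,70),Q);robot.dwell(.1)
s=robot.read_state();print(s["clock"],s["position"],s["joint_pos"].round(2),s["contact_force"])
print(robot.move_straight((413,-338,4),rate=100,until_force=10));robot.dwell(.1)
s=robot.read_state();print(s["clock"],s["position"],s["contact_force"])
snap(robot,"wrist","w5")
im=cv2.imread("pics/w5.png");cv2.imwrite("pics/w5b.png",cv2.resize(im,(800,600)))
E
```

```text
13.1917 [ 413.92615004 -337.23671105   70.28674855] [ 0.85  0.53 -0.28  1.98  0.23  0.66  0.8 ] [-0.75535715  0.4420935  -0.43668471]
False
14.1 [ 413.54196508 -338.36646787    4.70880441] [-0.48020982 -0.14354929 -0.51827662]
```

View pics/w5b.png

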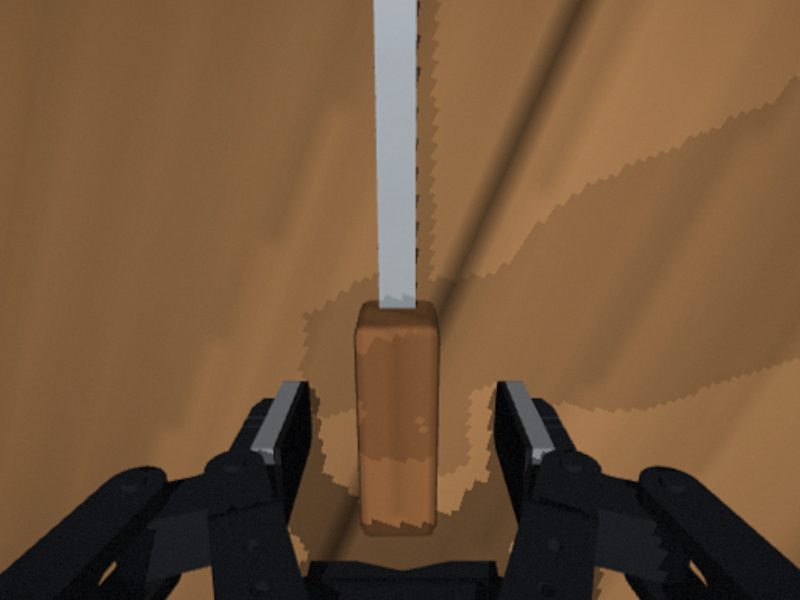

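The grip is centred between the pads and the prong is aligned. I'll grip it, lift, and go to the pre-insertion pose.

```bash
python3 - <<'E'
from h import *
from rig import robot
robot.set_gripper(10);s=robot.read_state();print(s["width"],s["position"])
p=s["position"];robot.move_straight((p[0],p[1],60),rate=120)
th=np.radians(-3.5);d=np.array([-np.sin(th),np.cos(th)])
o=np.array([528.7,-57])-235*d
robot.movep((*o,49.7),down(th));robot.dwell(.15)
s=robot.read_state();print(s["clock"],s["position"],s["joint_pos"].round(2),s["contact_force"],s["width"])
snap(robot,"wrist","w6");snap(robot,"side","d6",(230,130,160,120),5);snap(robot,"scene","s6",(160,100,150,110),5)
im=cv2.imread("pics/w6.png");cv2.imwrite("pics/w6b.png",cv2.resize(im,(800,600)))
E
```

```text
20.381203237018582 [ 413.33991134 -338.27259039    4.56767611]
15.8833 [ 512.67555941 -292.54101438   49.02706541] [ 0.58  0.62 -0.16  1.86  0.15  0.68  0.28] [ 0.60578461  0.13423328 -1.68623326] 21.037113780222256
```

View pics/w6b.png

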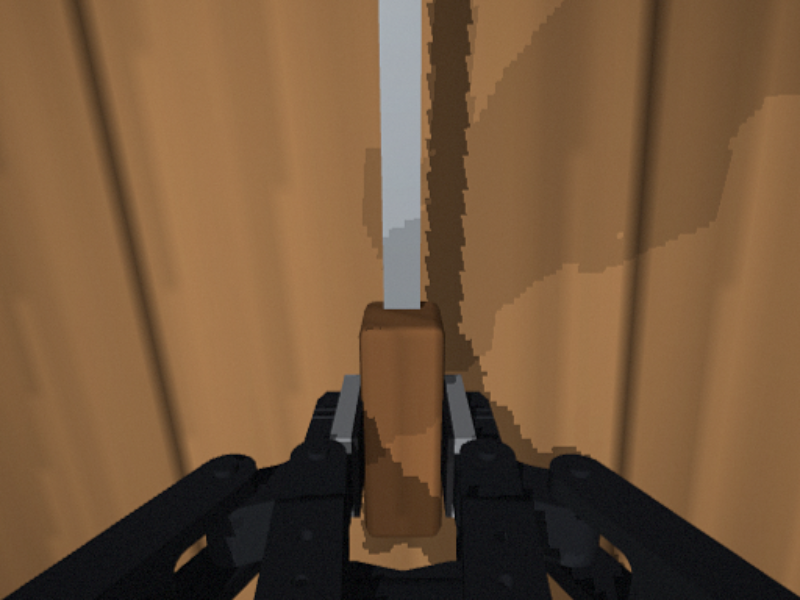

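View pics/d6.png

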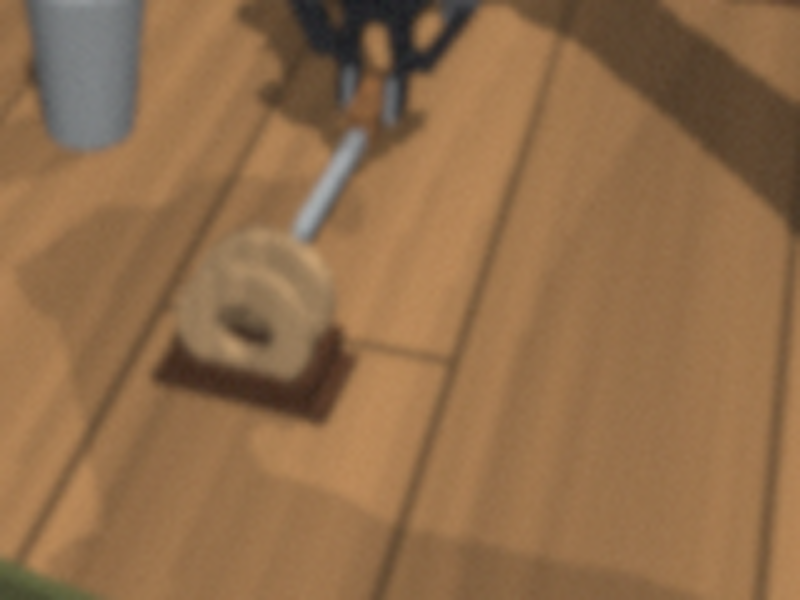

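View pics/s6.png

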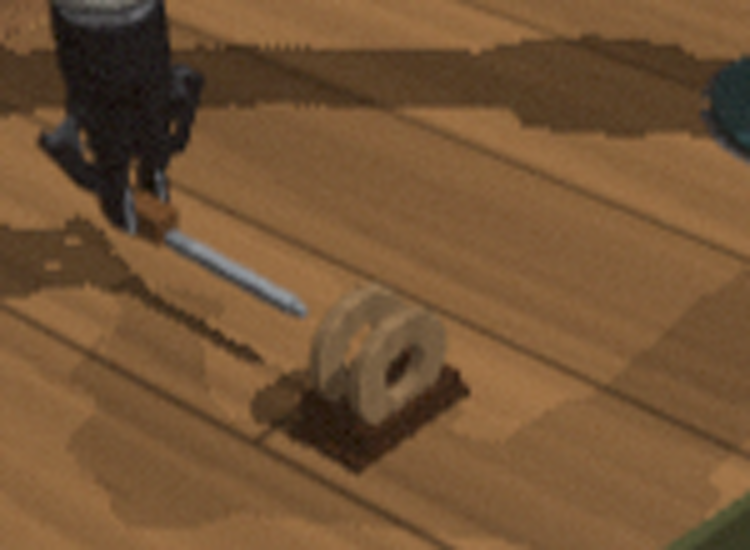

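```bash
python3 - <<'E'
from h import *
f=np.load("pics/w6.npz");m={k:f[k] for k in("K","xyz","orientation")}
C=cloud(m,f["d"]);im=cv2.imread("pics/w6_raw.png").astype(int)
grey=(im[...,0]>110)
k=grey&(C[...,2]>25)&(C[...,2]<80);k[195:]=0
v,u=np.nonzero(k);print(len(v),u.min(),u.max())
P=C[k];print(P.min(0),P.max(0))
A=np.polyfit(P[:,1],P[:,0],1);B=np.polyfit(P[:,1],P[:,2],1);print("x vs y",A,"deg",np.degrees(np.arctan(A[0])),"z vs y",B)
for y in(-260,-230,-200,-130,-57):print(y,np.polyval(A,y),np.polyval(B,y))
# tip in scene and side crops
from rig import robot
print("scene tip",px(robot.camera_model("scene"),160+(303-2)/5,100+(308-2)/5,48))
E
```

```text
4914 242 269
[ 510.40963403 -259.5153826    51.34104799] [ 524.27156764 -184.31011694   56.61318687]
x vs y [5.76838307e-02 5.30058722e+02] deg 3.301381589915414 z vs y [-1.59613960e-03  5.37516616e+01]
-260 515.060925809703 54.16665793713913
-230 516.7914407308974 54.118773749152474
-200 518.5219556520918 54.07088956116583
-130 522.5598238015453 53.95915978919698
-57 526.7707434431185 53.84264159842947
scene tip [ 519.25715405 -131.10870104   48.        ]
```

The prong is level with its top at z = 54 (underside 44). It points within 2 mm of the hole axis, where there is about 11 mm of clearance. I'll insert it.

```bash
python3 - <<'E'
from h import *
from rig import robot
th=np.radians(-3.5);d=np.array([-np.sin(th),np.cos(th)])
o=np.array([529.7,-57])-100*d
print(robot.move_straight((*o,49.7),rate=80,until_force=5));robot.dwell(.1)
s=robot.read_state();print(s["clock"],s["position"],s["contact_force"])
snap(robot,"wrist","w7");snap(robot,"side","d7",(230,130,160,120),5);snap(robot,"scene","s7",(160,100,150,110),5)
im=cv2.imread("pics/w7.png");cv2.imwrite("pics/w7b.png",cv2.resize(im,(800,600)))
E
```

```text
False
17.975 [ 523.52494103 -157.31060748   49.69327679] [-0.3506125  -0.17860409 -0.75313201]
```

View pics/w7b.png

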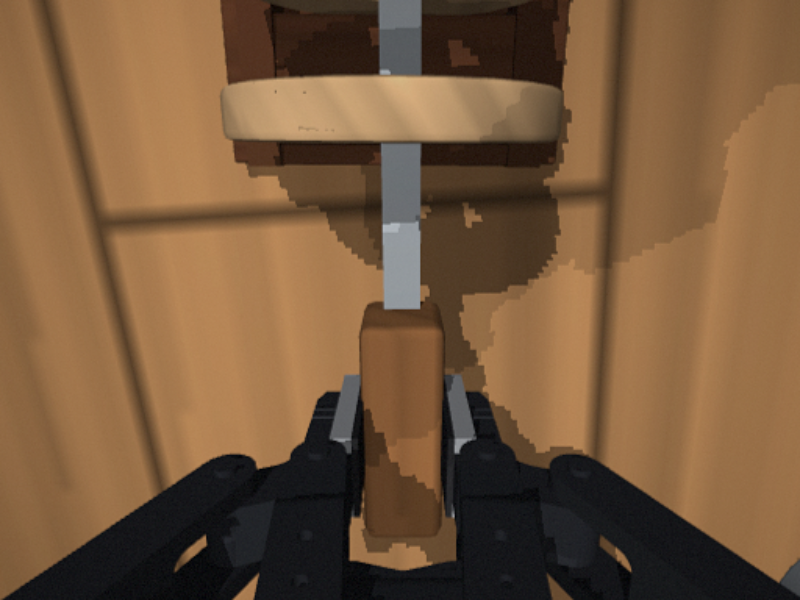

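View pics/d7.png

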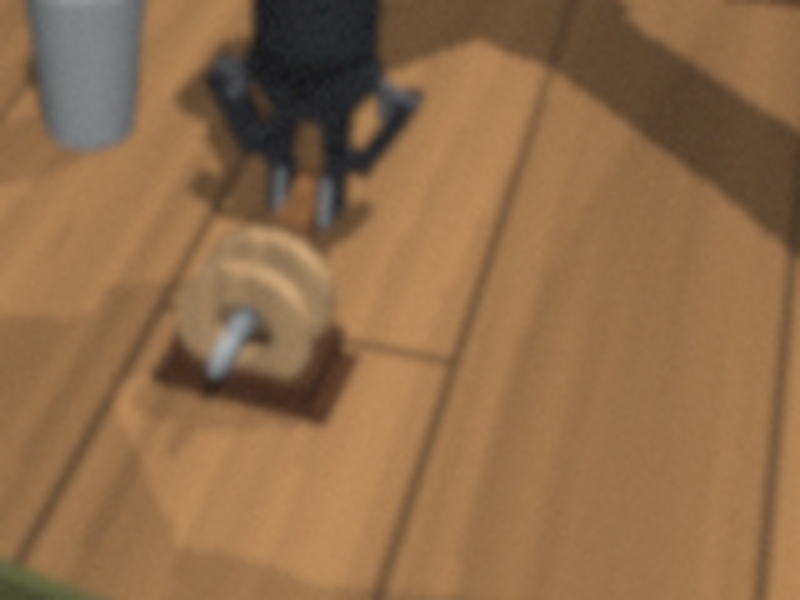

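View pics/s7.png

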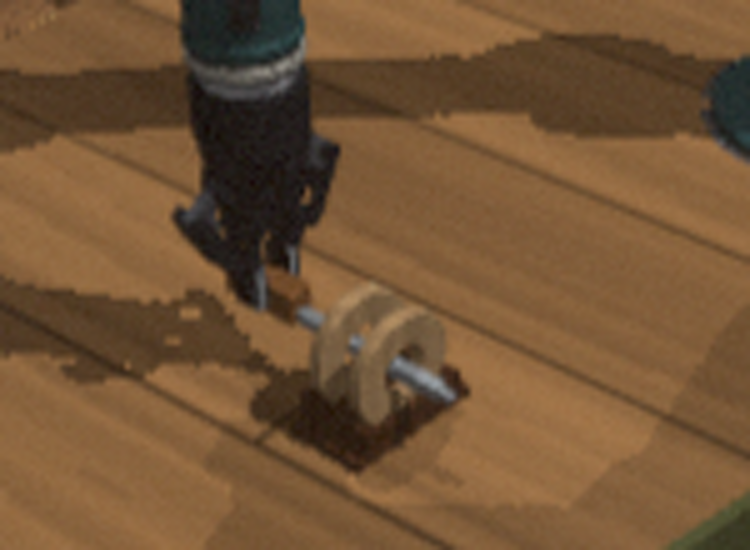

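The prong is through both holes, with its tip emerging on the far side. I'll lift gently.

```bash
python3 - <<'E'
from h import *
from rig import robot
s=robot.read_state();p=s["position"]
robot.move_straight((p[0],p[1],90),rate=60);robot.move_straight((p[0],p[1],155),rate=80);robot.dwell(.3)
s=robot.read_state();print(s["clock"],s["position"],s["contact_force"],s["width"])
snap(robot,"wrist","w8");snap(robot,"side","d8",(230,100,160,120),5)
im=cv2.imread("pics/w8.png");cv2.imwrite("pics/w8b.png",cv2.resize(im,(800,600)))
E
```

```text
20.2167 [ 523.37008196 -156.9333239   154.61128898] [ 0.13582142  0.01017967 -2.54129901] 20.737374315232277
```

View pics/w8b.png

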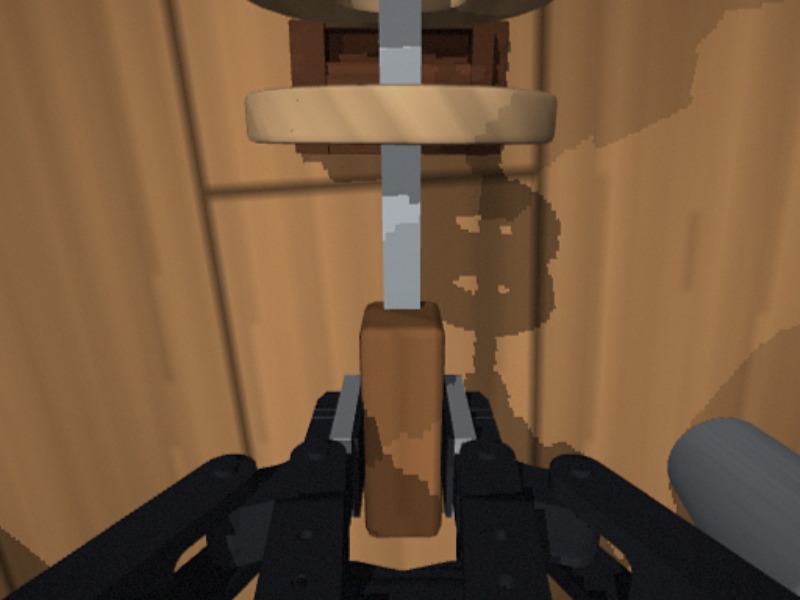

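View pics/d8.png

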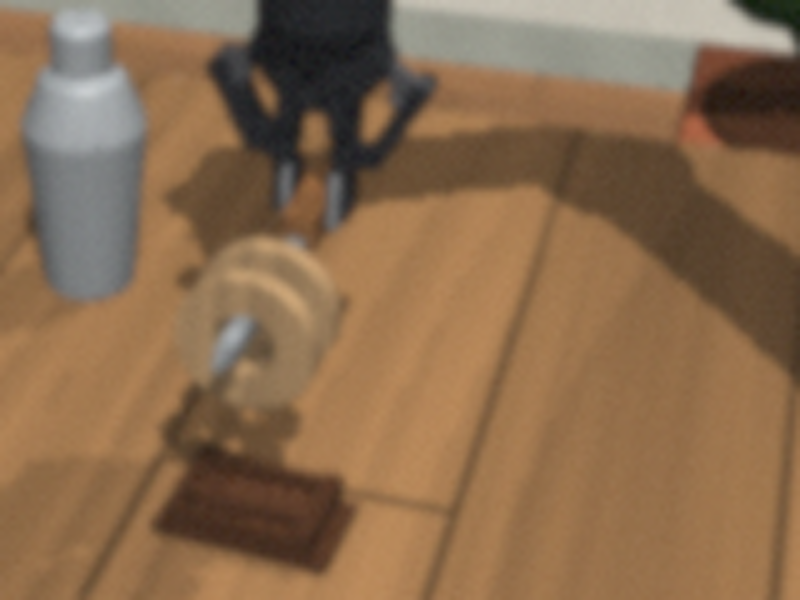

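Both coasters hang on the prong. I'll carry them over the well.

```bash
python3 - <<'E'
from h import *
from rig import robot
a=np.radians(-10.85);y=np.array([-np.sin(a),np.cos(a)]);o=np.array([527.5,272.7])-100*y
robot.move_straight((*o,155),frame=down(a),rate=110);robot.dwell(.4)
s=robot.read_state();print(s["clock"],s["position"],s["contact_force"],s["width"],o,s["joint_pos"].round(2))
snap(robot,"wrist","w9");snap(robot,"side","d9",(145,175,150,120),5);snap(robot,"scene","s9",(230,130,150,120),5)
im=cv2.imread("pics/w9.png");cv2.imwrite("pics/w9b.png",cv2.resize(im,(800,600)))
f=np.load("pics/w9.npz");m={k:f[k] for k in("K","xyz","orientation")}
C=cloud(m,f["d"]);g=im[...,0]>110;k=g&(C[...,2]>135)&(C[...,2]<175);k[195:]=0;k[:,:235]=0;k[:,275:]=0
P=C[k];A=np.polyfit(P[:,1],P[:,0],1);B=np.polyfit(P[:,1],P[:,2],1);print(len(P),A,B,np.polyval(A,272.7),np.polyval(B,[174,272.7]),P.min(0),P.max(0))
E
```

```text
23.8833 [508.66489839 174.46174352 154.99034182] [ 1.32697032 -0.37556744 -2.04806907] 20.563384366058457 [508.67615495 174.48766443] [-0.17  0.4  -0.28  1.93  0.14  0.83 -0.71]
2445 [1.82421445e-01 4.77514073e+02] [-3.32097122e-03  1.60751900e+02] 527.2604015022943 [160.17405117 159.84627131] [510.77815979 206.69754831 157.73069393] [532.20938592 274.29622239 162.46973393]
```

View pics/w9b.png

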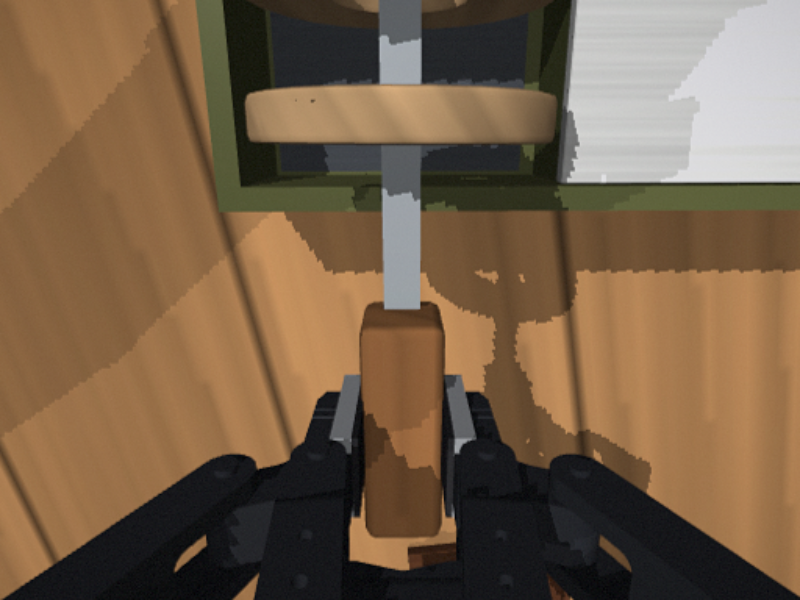

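View pics/d9.png

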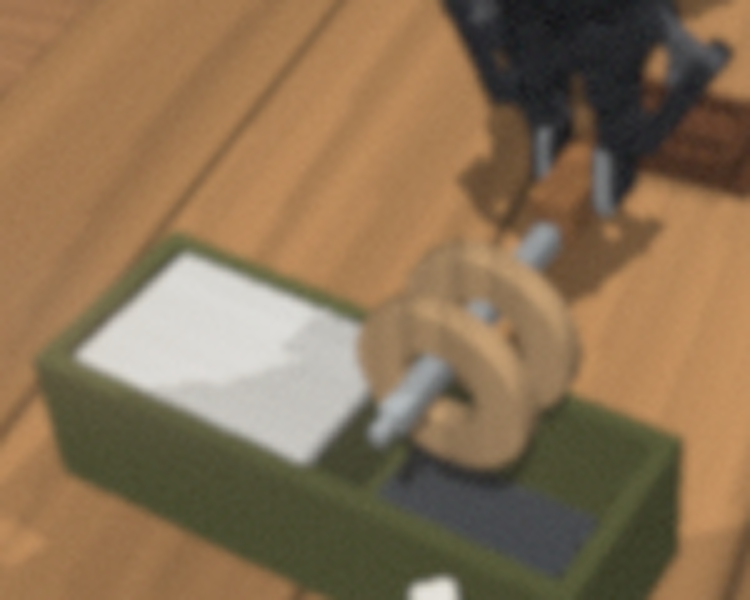

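View pics/s9.png

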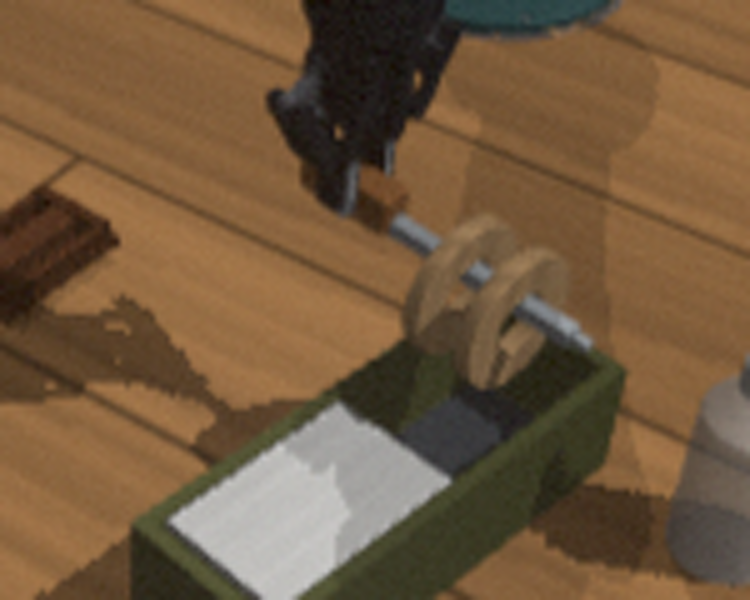

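The prong is centred over the well, level, with its underside about 5 mm below the TCP. I'll lower it until it touches the rails.

```bash
python3 - <<'E'
from h import *
from rig import robot
a=np.radians(-10.85);y=np.array([-np.sin(a),np.cos(a)]);o=np.array([527.5,272.7])-100*y
robot.move_straight((*o,93),rate=70);robot.dwell(.2)
s=robot.read_state();print(s["clock"],s["position"],s["contact_force"])
print(robot.move_straight((*o,82),rate=15,until_force=3));robot.dwell(.2)
s=robot.read_state();print(s["clock"],s["position"],s["contact_force"],s["wrist_torque"])
snap(robot,"wrist","w10");snap(robot,"side","d10",(145,175,150,120),5);snap(robot,"scene","s10",(230,130,150,120),5)
E
```

```text
25.2667 [508.97990679 174.56513136  93.45215079] [-0.51348454 -0.05794126 -2.52913242]
True
26.05 [508.61627768 174.36412137  84.27968229] [-0.88148277 -0.61097939  5.00914014] [0.15453906 0.0725134  0.01191428]
```

View pics/d10.png

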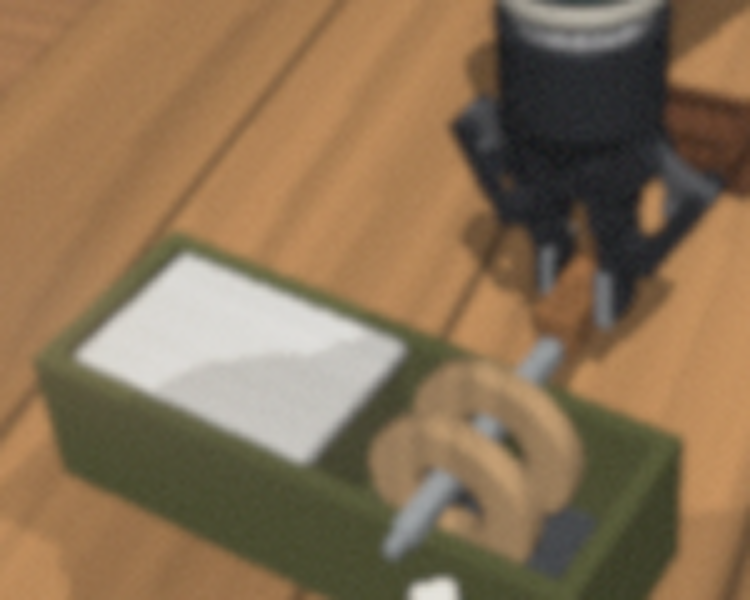

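View pics/s10.png

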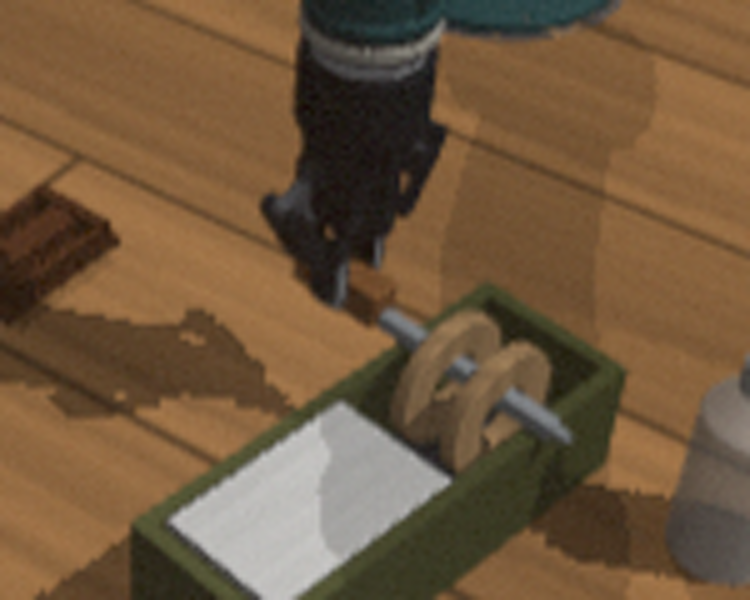

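View pics/w10.png

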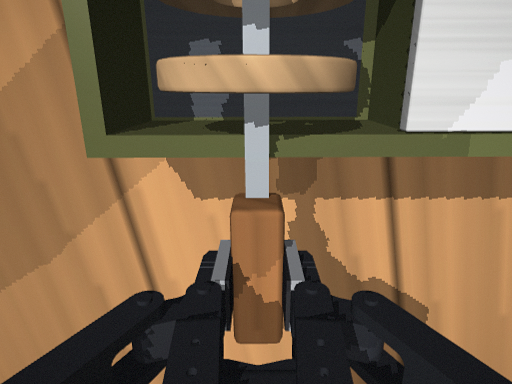

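The prong rests on both rails with about 7 N of preload. I'll ease that off, release and retreat upward.

```bash
python3 - <<'E'
from h import *
from rig import robot
s=robot.read_state();p=s["position"]
robot.move_straight((508.68,174.49,84.3),rate=10);s=robot.read_state();print(s["position"],s["contact_force"])
robot.set_gripper(60);robot.dwell(.2)
robot.move_straight((508.68,174.49,200),rate=100);robot.dwell(.4)
s=robot.read_state();print(s["clock"],s["position"],s["contact_force"],s["width"])
snap(robot,"wrist","w11");snap(robot,"side","d11",(145,175,150,120),5);snap(robot,"scene","s11",(230,130,150,120),5)
f=np.load("pics/w11.npz");m={k:f[k] for k in("K","xyz","orientation")}
C=cloud(m,f["d"]);im=cv2.imread("pics/w11.png");np.save("pics/w11c.npy",C)
E
```

```text
[508.90257912 174.57906722  84.46039182] [-0.84261098 -1.1239086   3.42679769]
28.875 [508.59783995 174.52538091 199.83370386] [ 0.4104151   0.25968193 -0.41133605] 60.096340233939394
```

View pics/d11.png

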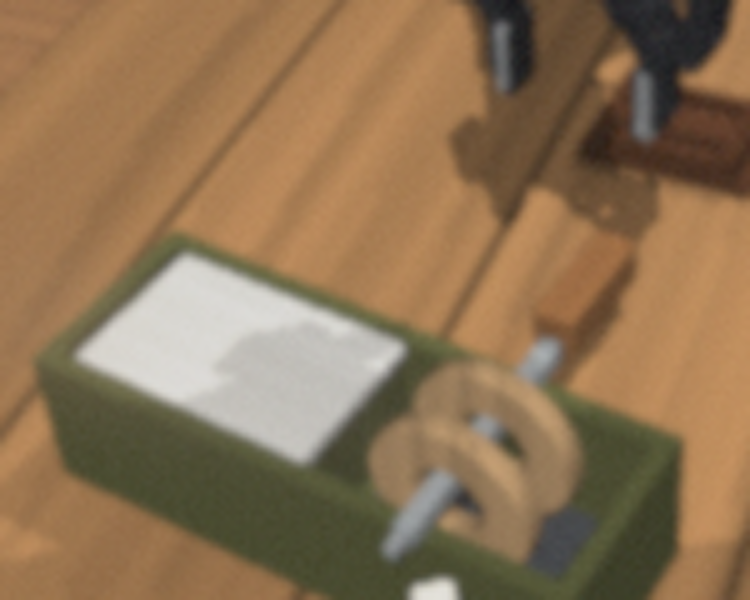

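View pics/s11.png

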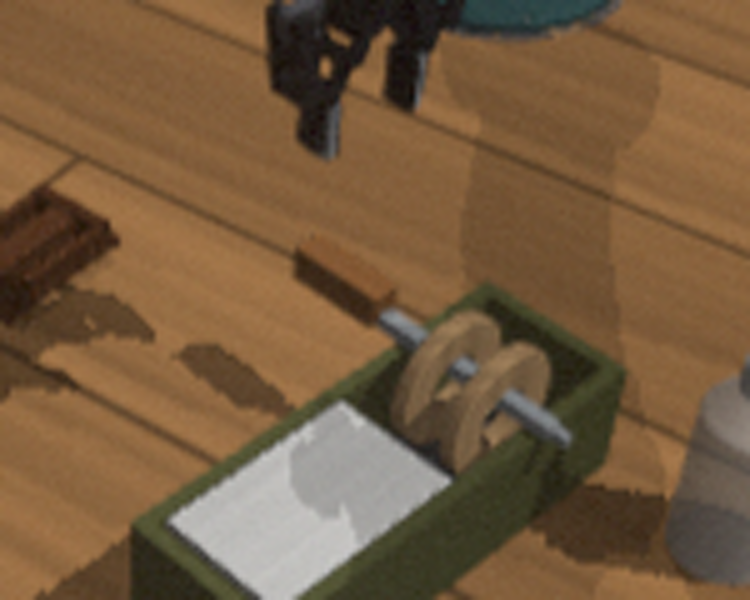

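View pics/w11.png

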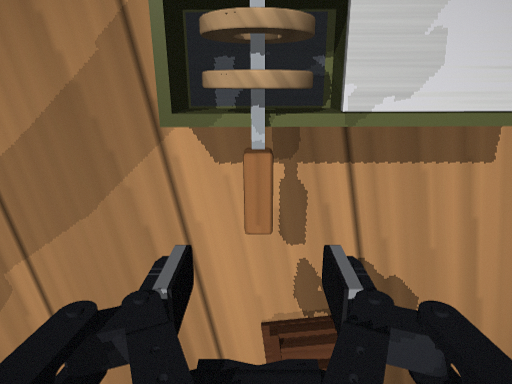

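```bash
python3 - <<'E'
from h import *
C=np.load("pics/w11c.npy")
a=np.radians(-10.85);x=np.array([np.cos(a),np.sin(a)]);y=np.array([-x[1],x[0]]);w=np.array([527.5,272.7])
def L(reg):
    P=C[reg].reshape(-1,3);return np.c_[(P[:,:2]-w)@x,(P[:,:2]-w)@y,P[:,2]-80]
for n,r in [("prong",np.s_[95:145,253:264]),("prong2",np.s_[40:68,254:262]),("tip",np.s_[0:6,252:262]),("grip",np.s_[165:230,248:268]),("coB",np.s_[72:86,215:300]),("coA",np.s_[12:28,215:300])]:
    q=L(r);print(n,np.median(q,0).round(1),q.min(0).round(1),q.max(0).round(1))
E
```

```text
prong [  0.7 -45.7   9.8] [ -3.1 -64.4   7.8] [  4.5 -21.3 262. ]
prong2 [ 0.7 -0.9  9.8] [ -2.1 -21.3   7.4] [  2.8   8.1 262. ]
tip [-0.3 31.1  9.7] [-3.3 29.3  8.3] [ 2.7 32.7 11.5]
grip [   0.7 -101.1   25.7] [  -7.  -127.9   23.3] [  7.7 -21.3 262. ]
coB [  0.1 -17.7  31.4] [-29.  -21.6  19.4] [ 28.8 -13.2 262. ]
coA [ 0.1 17.2 31.4] [-27.2 -21.3  22.3] [ 27.3  23.  262. ]
```

The prong top reads 9.8 mm above the rails along its length, so it's level and seated. The coasters are at about ±17.5 mm across the well and nothing touches the robot. Handing in.

```bash
python3 - <<'E'
from rig import robot
robot.hand_in();print(robot.read_state()["clock"])
E
```

```text
the job is handed in; nothing more can be done
the job is handed in; nothing more can be done
```

I completed the whole job and handed it in at about 29 s of the 61 s allowed; the rig reports no verdict.

**What I did:** I slid the lid to its end stop under about 10 N of press. I then put the prong through both coasters, lifted them together and laid the prong across the well's side rails. Finally I let go and moved the gripper about 115 mm clear above.

**Last checks (wrist camera depth and pictures), none failed or disagreed:**
- **Prong:** its top is 9.7–9.8 mm above the rail tops along its length, so it is level and seated. It is square to the rails by eye and within about 1 mm of the well's middle.
- **Coasters:** both hang on the prong, about 17.5 mm either side of the well's middle.
- **Lid:** it still looks fully open.
- **Bystanders:** the robot never came near the shaker, bottle or mould. They were in place in the pictures that showed them, but I did not measure them again at the end.

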